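# Put the cheese and cold cuts away in the vacuum box

## Robot

A 7-joint arm with a two-finger parallel gripper is mounted at the origin on the work surface. World frame = base frame: x ahead of the robot, y to its left, z up, the work surface at z = 0. Lengths are in mm, angles in rad, forces in N, time in s.
With the tool pointing down it reaches from about 350 to 900 mm from the base axis. Payload 8.1 kg.
Tool frame: the origin (TCP) lies on the centre line of the jaws, within the pads' length; the fingertips stand 17 mm ahead of it and the grasp point (between the pads) lies 2 mm behind it; z points along the fingers, y is the line along which they close (so a half turn about z gives the same grasp; the last joint's range is limited). The gripper opens to 92 mm and grips with 3 to 60 N. Pads are 19 mm wide; open, the fingers measure 130 mm over their backs; the gripper's body (75 mm by 190 mm) begins 47 mm behind the grasp point.
Start: joints at [1.001, 0.434, 0.025, 1.573, -0.012, 1.134, -0.075], TCP at [281.249, -558.157, 243.742] pointing down, gripper open.
Joint ranges: [-2.62, 2.62], [-0.44, 2.09], [-1.27, 1.32], [0.08, 2.57], [-1.32, 4.46], [0.12, 2], [-2.74, 2.74]. Speed limits (rad/s): [2.22, 2.22, 3.01, 3.01, 3.14, 3.14, 3.14].

## Interface

Orientations are given as a 3x3 rotation matrix whose columns are the frame's x, y, z axes.
In Python, from station import sensors, imaging, order gives the robot as it stands.
- The arm moves only by the tool play_rows, never from a script. Its arguments are lists of equal length, an entry for each row: "fingers": the closure, from 0 (fully open) to 1 (shut); "delta_pos": the shift along the world's x, y, z in mm, a list of three; "roll": the turn about the world's z in rad. In form: {"fingers": [fingers, ...], "delta_pos": [[dx, dy, dz], ...], "roll": [roll, ...]}. A call has 1 to 20 rows; each row shifts and turns the commanded pose from where the row before left it; what a row does not reach is not made up. A row lasts 1/10 s, in which the tool goes at most 50 mm and 8.59 degrees, less where a joint would pass 70% of its speed; a pose out of reach is approached as far as the arm can. A call with a gripper value outside its range is refused whole. The fingers move at their own pace and stop on an object; "grip_force" is the grip in N (left out, the last holds). Time passes only in rows, so rows that do not move let the fingers close. It gives the time, the measured TCP pose, the force, the opening and the grip force at its end, in the units of the state.
- sensors.read_state(): the state, without advancing time (a new reading comes with each control period).
- imaging.snapshot(name): name is "scene" or "top" or "wrist"; returns the picture (420x560x3 uint8, blue, green, red); there is no depth.
- imaging.camera_model(name): a dict with "fx", "fy", "cx", "cy" (pixels), "k1" (the pictures are not rectified: a ray, as slopes to the right and down, at radius r is drawn at 1 + k1 r^2 times it, then the intrinsics apply), "world_from_camera" (4x4, takes a point from camera to world coordinates); the wrist camera has in their place "hand_eye" (4x4, takes a point from camera to tool coordinates, whose origin is the TCP and whose axes are the flange's). Camera axes: x right, y up, looking along -z (the intrinsics and any distortion apply to the point x, -y, -z); pixel columns grow to the right and rows downward; lengths in mm; the calibration is good to about 2 mm. A picture is of the moment at which its call begins: read the wrist's pose just before it. camera_model takes no time and is no camera call.
- order.close_job(): hands the job in; it is judged then, once.
The state is a dict: "time": time; "joint_pos": joint angles; "joint_vel": joint speeds; "tau": joint torques, N m; "position": TCP position; "orientation": TCP orientation; "force": force on the tool from outside, world axes, zero at the start; "ft_torque": the same for the moment, N m; "gripper_width": opening from 0.0 (shut) to 1.0 (fully open); "finger_force": force on a finger pad.
Only numpy, scipy, OpenCV 4.12 (cv2) and the standard library are available. Lean on these libraries where they do the work, as an engineer would, in place of code of your own. Each camera call takes 0.05 s, during which the arm holds its last target. There are 200 camera calls.

## Task

Lift the lid off the steel vacuum box and lay it aside, put all the cheese and cured meat from the chopping board into the box, then set the lid squarely home on it again. With the lid on, work the pump knob in the lid through three full strokes, fully down and fully back up each time, and set the lid's day dial to its fifth mark, counting clockwise from the wide one as the first, before or after pumping. Leave the mug, the soap bottle and the tin where they are.

Things in the scene. Friction and masses are not known exactly. Their poses are not given: they have to be found in the camera images.
- box: open rectangular stainless vacuum food box standing on the worktop, 172 (its x) x 240 (its y) x 78 mm high, walls and floor 6 mm thick, inside 160 x 228 x 72 mm; origin: centre of its underside. 1.1 kg, fixed in place on the worktop by its grip feet
- lid: loose white lid of the box, 0.36 kg: plate 180 (its x) x 248 (its y) x 8 mm; origin: centre of the plate's underside. Home: plate resting on the box rim, origin 78 mm above the box's origin, long sides parallel, either way round. It starts so, and lifts straight off; laid down, it stands on its gasket, origin 10 mm up. The day dial is at its +y end; the round vent at the other end is not used
- lid_gasket (a point): lowest point of the black gasket under the lid, in the middle, 10 mm below the lid's origin. The gasket hangs 10 mm below the plate and goes inside the box walls with 4 mm play each side: 152 x 220 mm for its upper 5 mm, 142 x 210 mm for its lower 5 mm
- lid_grip (a point): place to hold the lid: middle of the grey pump housing, 18 mm above the lid's origin. The housing is a block with flat sides, 44 (lid's x) x 74 (lid's y) mm, from 8 to 28 mm above the origin; the pump knob stands on it and goes between the fingers
- pump_top (a point): centre of the top of the black mushroom pump knob (38 mm dia) in the middle of the lid; knob up: 64.5 mm above the lid's origin. Its z axis is the lid's z
- pump (a joint): pump knob stroke in m: 0 fully up, grows as it is pushed down, 0.024 at the bottom stop. A return spring pushes back with 4 N at the top and 14 N at the bottom and brings it back up when released
- dial_grip (a point): point to grip on the lid's day dial, on its axis, 80 mm from the lid's centre towards +y, 28 mm above the lid's origin (20 mm above the plate's top). Black disc, 48 mm dia, 7 mm high, with a grip bar 46 long (its x) x 12 wide (its y), top 25 mm above the plate; a white line on the bar marks the pointer end (its -x end)
- dial (a joint): day dial in rad, 0 to 2.1, growing clockwise seen from above; stays where left (friction 0.035 N m). Seven white ticks on the lid, 0.35 rad apart: first (double width, towards the lid's -x) 0, second 0.35, third 0.70, fourth 1.05, fifth 1.40, sixth 1.75, seventh 2.10. The set day is the tick at the pointer
- board: wooden chopping board fixed on the worktop, 290 (its x) x 250 (its y) x 12 mm thick; origin: centre of its underside
- mat: ribbed grey draining mat fixed on the worktop on the other side of the box from the board, empty at first and large enough for the lid, 290 (its x) x 230 (its y) x 5 mm thick; origin: centre of its underside
- cheddar: orange-yellow block of cheddar, 100 long (its x) x 46 wide (its y) x 42 mm high (its z) as it first lies; origin: centre of its underside. Starts flat on the chopping board; may be absent. It is firm, has flat sides and does not roll
- hard_cheese: pale piece of hard cheese with a brown rind at one end, 94 long (its x) x 44 wide (its y) x 48 mm high (its z) as it first lies; origin: centre of its underside. Starts flat on the chopping board; may be absent. It is firm, has flat sides and does not roll
- salami: end piece of a grey-white salami with one red cut face (handles as a bar of square section), 104 long (its x) x 42 wide (its y) x 42 mm high (its z) as it first lies; origin: centre of its underside. Starts flat on the chopping board; may be absent. It is firm, has flat sides and does not roll
- bacon: dark red piece of cured bacon with a pale fat layer on top, 92 long (its x) x 46 wide (its y) x 40 mm high (its z) as it first lies; origin: centre of its underside. Starts flat on the chopping board; may be absent. It is firm, has flat sides and does not roll
- mug: white mug, 76 mm dia, 90 mm high, bystander; origin: centre of its underside
- soap: washing-up soap bottle, 60 mm dia, 190 mm high, bystander; origin: centre of its underside
- tin: small food tin, 74 mm dia, 60 mm high, bystander; origin: centre of its underside
There are look-alikes about, which are no part of the job. What is shaped like the bacon but green is not meant. What is shaped like the cheddar but turquoise is not meant.

How it is judged:
By the outcome, as a careful person would: the job done as asked, in the order asked, and still so for the second after the job is handed in, with the robot touching nothing.
Of cheddar, hard_cheese, salami, bacon only 3 to 4 are there at a start; the rules pass over those that are not, and their reading is None.
At some moment in a run one of cheddar, hard_cheese, salami, bacon, lid may be knocked a few centimetres aside while the robot is not near it.
Once in a run the grip may slacken for a moment while it holds something.
It also fails if it takes over 210 s, if anything falls off the work surface, if the arm or the gripper's body presses on something with over 40 N, if the wrist force passes 120 N, or if a joint passes its speed limit or range.

## Working session

There is one attempt and no reset: what is moved stays moved. The work goes in short steps, Python scripts to look and compute and a tool call to move; the robot and the scene stay as the last step left them, time stands still between calls to the robot, and variables do not carry over. Pictures are saved under pics/ and viewed, at most 14 in all, crops included, and the job is handed in when it is done.

Besides the shell and the picture viewer there is one more tool, called after "Request:" as name(argument=value, ...) on one line, values as JSON. play_rows: Moves the arm, as the interface text tells. Its arguments: {"type":"object","properties":{"fingers":{"type":"array"},"delta_pos":{"type":"array"},"roll":{"type":"array"},"grip_force":{"type":"number"}},"required":["fingers","delta_pos","roll"]}

```bash
ls; mkdir -p pics
cat > h.py <<'E'
import numpy as np,cv2
from station import sensors,imaging,order
def cam(name,st=None):
    m=imaging.camera_model(name)
    if 'world_from_camera' in m: T=np.array(m['world_from_camera'])
    else:
        st=st or sensors.read_state(); A=np.eye(4);A[:3,:3]=np.array(st['orientation']);A[:3,3]=st['position'];T=A@np.array(m['hand_eye'])
    return m,T
def ray(m,T,px):
    K=np.array([[m['fx'],0,m['cx']],[0,m['fy'],m['cy']],[0,0,1.]])
    u=cv2.undistortPoints(np.array(px,float).reshape(-1,1,2),K,np.array([m['k1'],0,0,0.])).reshape(-1,2)
    d=np.c_[u[:,0],-u[:,1],-np.ones(len(u))]@T[:3,:3].T
    return T[:3,3],d
def onz(m,T,px,z):
    o,d=ray(m,T,px); return o+d*((z-o[2])/d[:,2])[:,None]
def proj(m,T,P):
    P=np.array(P,float).reshape(-1,3); c=(P-T[:3,3])@T[:3,:3]
    x=c[:,0]/-c[:,2];y=-c[:,1]/-c[:,2];r=1+m['k1']*(x*x+y*y)
    return np.c_[m['fx']*x*r+m['cx'],m['fy']*y*r+m['cy']]
E
python3 - <<'E'
from h import *
for n in ['scene','top','wrist']:
    im=imaging.snapshot(n);cv2.imwrite(f'pics/{n}0.png',im)
    m,T=cam(n);print(n,{k:m[k] for k in('fx','fy','cx','cy','k1')},T.round(3).tolist())
s=sensors.read_state();print(s)
E
```

```text
pics
scene {'fx': 532.5161900146044, 'fy': 532.5161900146044, 'cx': 281.32993224335394, 'cy': 210.02698015753862, 'k1': -0.1381600566428195} [[0.671, -0.593, 0.445, 1354.186], [0.742, 0.529, -0.413, -796.998], [0.01, 0.607, 0.795, 1495.071], [0.0, 0.0, 0.0, 1.0]]
top {'fx': 389.62310645544443, 'fy': 389.62310645544443, 'cx': 281.68193528313645, 'cy': 206.84800535425705, 'k1': 0.0005790476016952421} [[-0.007, 0.989, -0.145, 374.682], [-1.0, -0.007, -0.004, -92.106], [-0.005, 0.145, 0.989, 1395.021], [0.0, 0.0, 0.0, 1.0]]
wrist {'fx': 352.43515884082984, 'fy': 352.43515884082984, 'cx': 279.5280994016615, 'cy': 208.09853731188207, 'k1': -0.0855092489793375} [[0.45, 0.862, 0.235, 343.61], [-0.893, 0.434, 0.116, -526.576], [-0.002, -0.262, 0.965, 384.664], [0.0, 0.0, 0.0, 1.0]]
{'time': 0.15, 'joint_pos': array([ 1.00139504,  0.43507769,  0.0249692 ,  1.57382768, -0.01159879,
        1.13398064, -0.07509327]), 'joint_vel': array([ 0.00061601, -0.0026352 ,  0.00106176, -0.00273748, -0.00213092,
        0.000678  , -0.0026679 ]), 'tau': array([ 1.04343628e-03, -6.68266082e+01,  9.85508971e-01, -3.14693892e+01,
       -6.03903341e-02,  3.93111852e-02,  1.17481991e-04]), 'position': array([ 281.08496276, -557.85386631,  243.13937251]), 'orientation': array([[ 8.93037683e-01,  4.49981472e-01, -6.08566116e-04],
       [ 4.49981872e-01, -8.93037159e-01,  9.73946028e-04],
       [-1.05214487e-04, -1.14361422e-03, -9.99999341e-01]]), 'force': array([-0.02869911, -0.12617796,  0.54383882]), 'ft_torque': array([ 0.0019546 , -0.01837082,  0.04100023]), 'finger_force': 0.0, 'gripper_width': 0.9973988365333741}
```

View pics/top0.png

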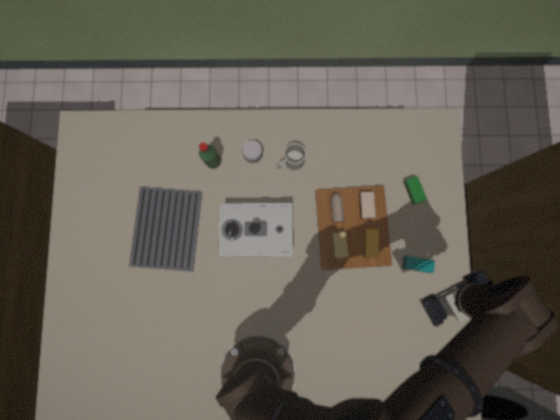

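View pics/scene0.png

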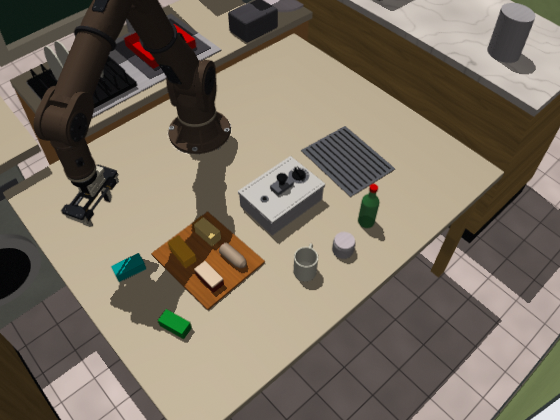

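Top view: candidates are salami (337,208), bacon (368,205, pale top), hard cheese (340,245) and cheddar (372,242). Look-alikes, not wanted, are green (416,190) and turquoise (419,264). The lid is at (256,230) with the dial at its left (+y) end, the mat at (166,229) and the board at (353,227).

Run:
```python
from h import *
im=cv2.imread('pics/top0.png');m,T=cam('top')
cv2.imwrite('pics/c1.png',cv2.resize(im[130:290,120:450],None,fx=2.4,fy=2.4,interpolation=cv2.INTER_CUBIC))
for n,px,z in [('lid',(256,230),86),('mat',(166,229),5),('board',(353.5,227),12),('sal',(337,208),54),('bac',(368,205),52),('hard',(340,245),60),('ched',(372,242),54),('mug',(295,154),90),('tin',(252,150),60),('soap',(209,155),100),('green',(416,190),40),('turq',(419,264),42)]:
    print(n,onz(m,T,[px],z).round(0))
hsv=cv2.cvtColor(im,cv2.COLOR_BGR2HSV)
for p in [(225,215),(275,245),(210,230),(337,208),(368,200),(340,250),(374,236),(322,200)]: print(p,hsv[p[1],p[0]],im[p[1],p[0]])
```

```text
lid [[488.   0.  86.]]
mat [[501. 328.   5.]]
board [[ 503. -342.   12.]]
sal [[ 566. -279.   54.]]
bac [[ 576. -387.   52.]]
hard [[ 437. -285.   60.]]
ched [[ 447. -396.   54.]]
mug [[ 750. -134.   90.]]
tin [[774.  17.  60.]]
soap [[746. 161. 100.]]
green [[ 630. -561.   40.]]
turq [[ 371. -556.   42.]]
(225, 215) [ 12   8 155] [150 152 155]
(275, 245) [ 15  10 156] [150 153 156]
(210, 230) [ 18  32 143] [125 136 143]
(337, 208) [ 14  45 137] [113 124 137]
(368, 200) [ 13  46 162] [133 146 162]
(340, 250) [22 75 99] [70 91 99]
(374, 236) [ 19 152  99] [40 78 99]
(322, 200) [ 13 133 125] [ 60  89 125]
```

View pics/c1.png

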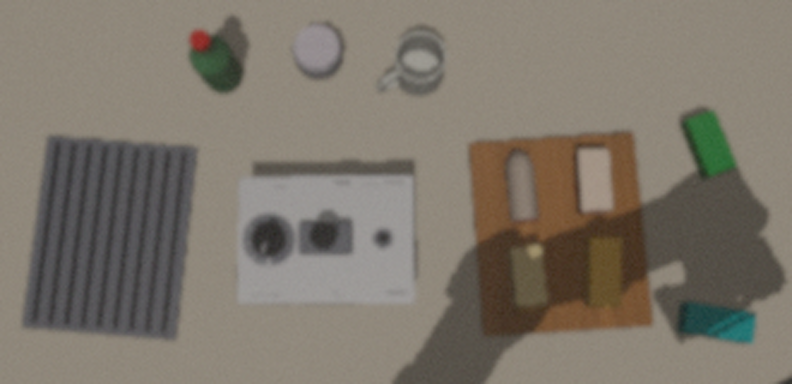

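Request:
play_rows(fingers=[0,0,0,0,0,0,0,0,0,0], delta_pos=[[28,24,8],[28,24,8],[28,24,8],[28,24,8],[28,24,8],[28,24,8],[27,24,8],[27,24,8],[0,0,0],[0,0,0]], roll=[0.137,0.137,0.137,0.137,0.137,0.137,0.137,0.145,0,0])

```text
time: 1.15
position: [503.8, -365.4, 307.5]
orientation: [[-0.001, 1.0, -0.0], [1.0, 0.001, 0.0], [0.0, -0.0, -1.0]]
force: [-1.5, -0.8, 0.6]
gripper_width: 1.003
finger_force: 0.0
```

Run:
```python
from h import *
s=sensors.read_state();im=imaging.snapshot('wrist');cv2.imwrite('pics/w1.png',im)
np.savez('w1.npz',p=s['position'],R=s['orientation']);print(s['time'],s['position'],np.array(s['orientation']).round(3).tolist(),s['joint_pos'].round(2))
```

```text
1.15 [ 503.78531088 -365.39718101  307.50279708] [[-0.001, 1.0, -0.0], [1.0, 0.001, 0.0], [0.0, -0.0, -1.0]] [ 0.74  0.41 -0.29  1.46  0.12  1.28  0.44]
```

Request:
play_rows(fingers=[0,0,0,0,0,0,0,0,0,0], delta_pos=[[-2,43,0],[-2,43,0],[-2,43,0],[-2,43,0],[-2,43,0],[-2,43,0],[-2,43,0],[-1,41,0],[0,0,0],[0,0,0]], roll=[0,0,0,0,0,0,0,0,0,0])

```text
time: 2.2
position: [487.9, -24.8, 307.6]
orientation: [[0.001, 1.0, -0.0], [1.0, -0.001, -0.001], [-0.001, -0.0, -1.0]]
force: [-0.1, -0.7, -0.2]
gripper_width: 1.0
finger_force: 0.0
```

Run:
```python
from h import *
s=sensors.read_state();im=imaging.snapshot('wrist');cv2.imwrite('pics/w2.png',im)
np.savez('w2.npz',p=s['position'],R=s['orientation']);print(s['time'],s['position'],np.array(s['orientation']).round(3).tolist(),s['joint_pos'].round(2))
```

```text
2.2 [487.873343   -24.78446339 307.59114702] [[0.001, 1.0, -0.0], [1.0, -0.001, -0.001], [-0.001, -0.0, -1.0]] [ 0.34  0.2  -0.47  1.77  0.1   1.2  -0.16]
```

View pics/w1.png

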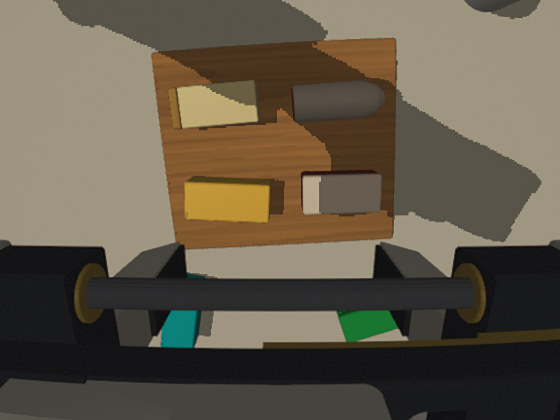

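View pics/w2.png

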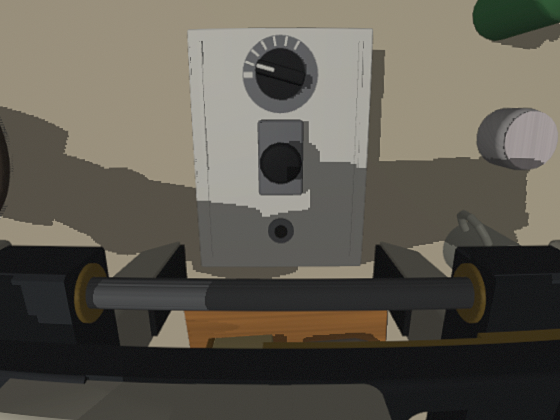

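w1: hard cheese (218,104), salami (337,101), cheddar (228,200), bacon (341,193). The turquoise (180,320) and green (365,325) blocks lie off the board and are not meant. w2: lid corners are about (189,30), (373,30), (362,265) and (202,267). The dial is at (280,73) with its pointer close to the first or second tick, and the fifth tick is near (278,42).

```bash
cat >> h.py <<'E'
def load(n):
    d=np.load(n+'.npz');return cv2.imread(f'pics/{n}.png'),*cam('wrist',dict(position=d['p'],orientation=d['R']))
def snap(n,c='wrist'):
    s=sensors.read_state();im=imaging.snapshot(c);cv2.imwrite(f'pics/{n}.png',im);np.savez(n+'.npz',p=s['position'],R=s['orientation']);return s
def rect(mask,m,T,z,seed=None):
    n,l,st,c=cv2.connectedComponentsWithStats(mask.astype(np.uint8))
    i=l[seed[1],seed[0]] if seed else 1+st[1:,4].argmax()
    cs,_=cv2.findContours((l==i).astype(np.uint8),cv2.RETR_EXTERNAL,cv2.CHAIN_APPROX_NONE)
    w=onz(m,T,max(cs,key=len).reshape(-1,2),z)[:,:2]
    return cv2.minAreaRect(w.astype(np.float32)),st[i]
E
python3 - <<'E'
from h import *
im,m,T=load('w2');hsv=cv2.cvtColor(cv2.medianBlur(im,3),cv2.COLOR_BGR2HSV)
mk=(hsv[...,1]<28)&(hsv[...,2]>60);mk[240:]&=(hsv[240:,:,2]>60)
print('lid',rect(mk,m,T,86,(220,120)))
for nm,px,z in [('tl',(189,30),86),('tr',(373,30),86),('br',(362,265),86),('bl',(202,267),86),('knob',(281,163),142.5),('dial',(280,73),111),('vent',(280,231),90)]: print(nm,onz(m,T,[px],z).round(1))
for p in [(220,100),(220,240),(195,240),(380,240),(150,150),(150,200)]: print(p,hsv[p[1],p[0]])
im,m,T=load('w1');hsv=cv2.cvtColor(cv2.medianBlur(im,3),cv2.COLOR_BGR2HSV)
for p in [(230,100),(330,100),(230,200),(345,195),(310,195),(280,150),(280,70),(175,104),(300,150)]: print(p,hsv[p[1],p[0]])
c1=im[60:240,150:410];cv2.imwrite('pics/c2.png',cv2.convertScaleAbs(cv2.resize(c1,None,fx=3,fy=3,interpolation=cv2.INTER_CUBIC),alpha=1.3))
im=cv2.imread('pics/w2.png')
E
```

```text
lid (((488.22235107421875, 2.5623397827148438), (180.48416137695312, 246.44679260253906), 0.07159785181283951), array([  187,    28,   187,   239, 37291], dtype=int32))
tl [[400.2 124.6  86. ]]
tr [[577.5 124.4  86. ]]
br [[ 580.  -119.8   86. ]]
bl [[ 399.9 -122.    86. ]]
knob [[488.6   2.8 142.5]]
dial [[487.8  81.  111. ]]
vent [[487.7 -77.8  90. ]]
(220, 100) [ 27  14 170]
(220, 240) [24 14 92]
(195, 240) [20 44 86]
(380, 240) [19 47 86]
(150, 150) [ 20  47 153]
(150, 200) [21 47 86]
(230, 100) [ 22 100 191]
(330, 100) [17 53 87]
(230, 200) [ 20 184 191]
(345, 195) [ 17  58 102]
(310, 195) [ 16  60 186]
(280, 150) [ 15 164 134]
(280, 70) [ 14 154  73]
(175, 104) [ 18 168 143]
(300, 150) [ 15 165 136]
```

View pics/c2.png

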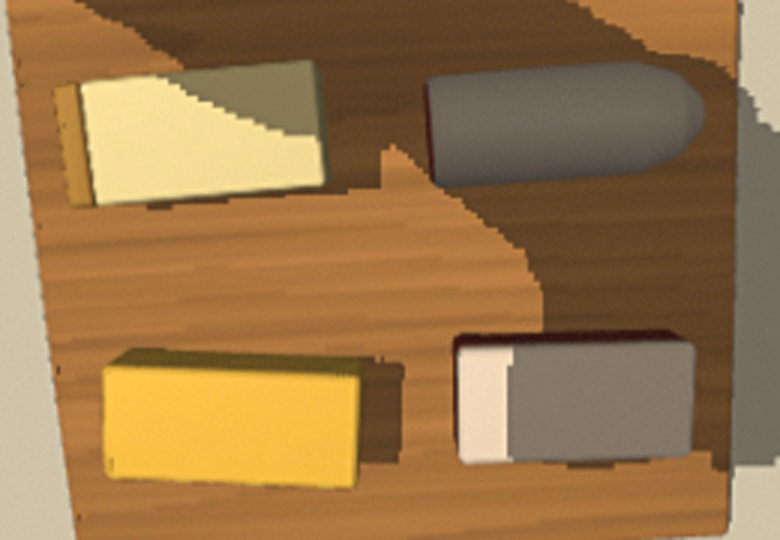

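The crop confirms the four meant pieces: hard cheese with its rind on the left, salami with its red face on the left, cheddar, and bacon with its pale top and dark red sides.

Run:
```python
from h import *
im,m,T=load('w1')
for n,z,c in [('hard',60,[(57,87),(315,62),(325,187),(72,207)]),('ched',54,[(105,365),(360,373),(355,487),(105,476)]),('bac',52,[(457,350),(693,343),(692,458),(462,462)]),('sal',40,[(427,80),(700,66),(705,172),(433,184)])]:
    P=onz(m,T,np.array(c)/3+[150-.3,60-.3],z)[:,:2]
    print(n,P.mean(0).round(1),[np.linalg.norm(P[i]-P[i-1]).round(1) for i in range(4)],'ang',np.arctan2(*((P[1]+P[2]-P[0]-P[3])[::-1])).round(3))
```

```text
hard [ 432.5 -286.5] [np.float64(42.2), np.float64(92.3), np.float64(43.3), np.float64(92.5)] ang 0.076
ched [ 442.  -394.7] [np.float64(44.4), np.float64(97.5), np.float64(45.5), np.float64(98.3)] ang -0.039
bac [ 575.5 -386.4] [np.float64(44.4), np.float64(90.4), np.float64(45.8), np.float64(90.6)] ang 0.026
sal [ 569.6 -282.2] [np.float64(37.9), np.float64(101.8), np.float64(38.9), np.float64(103.4)] ang 0.056
```

Request:
play_rows(grip_force=40, fingers=[0,0,0,0,0,0,0,0,0,0], delta_pos=[[0,7,-10],[0,10,-25],[0,10,-30],[0,0,-35],[0,0,-35],[0,0,-30],[0,0,-20],[0,0,-12],[0,0,0],[0,0,0]], roll=[0,0,0,0,0,0,0,0,0,0])

```text
time: 3.25
position: [488.5, 2.6, 111.1]
orientation: [[0.001, 1.0, 0.0], [1.0, -0.001, 0.0], [0.0, 0.0, -1.0]]
force: [-0.6, -0.3, 0.3]
gripper_width: 1.0
finger_force: 0.0
```

Request:
play_rows(fingers=[0,0.3,1,1,1,1,1,1,1], delta_pos=[[0,0,-5],[0,0,0],[0,0,0],[0,0,0],[0,0,0],[0,0,0],[0,0,0],[0,0,0],[0,0,4]], roll=[0,0,0,0,0,0,0,0,0])

```text
time: 4.15
position: [487.5, 2.7, 109.2]
orientation: [[-0.0, 1.0, -0.002], [1.0, 0.0, -0.0], [-0.0, -0.002, -1.0]]
force: [-0.6, -0.1, -4.0]
gripper_width: 0.473
finger_force: 40.0
```

Request:
play_rows(fingers=[1,1,1,1,1,1,1,1,1,1,1,1,1,1], delta_pos=[[0,0,15],[0,0,25],[0,0,25],[0,10,10],[1,25,0],[1,35,0],[2,40,0],[2,40,0],[2,40,0],[2,40,0],[2,40,0],[1,30,0],[0,18,0],[0,0,0]], roll=[0,0,0,0,0,-0.02,-0.02,-0.02,-0.02,0,0,0,0,0])

```text
time: 5.55
position: [499.6, 324.2, 184.0]
orientation: [[0.076, 0.997, -0.002], [0.997, -0.076, 0.001], [0.001, -0.002, -1.0]]
force: [-0.9, -0.5, -4.5]
gripper_width: 0.473
finger_force: 40.0
```

Request:
play_rows(fingers=[1,1,1,1,1,1,1,1], delta_pos=[[1,3,-20],[0,0,-30],[0,0,-30],[0,0,-30],[0,0,-15],[0,0,-8],[0,0,-3],[0,0,0]], roll=[0,0,0,0,0,0,0,0])

```text
time: 6.35
position: [502.7, 324.0, 49.4]
orientation: [[0.08, 0.997, 0.001], [0.997, -0.08, 0.0], [0.001, 0.001, -1.0]]
force: [-0.1, -0.5, -4.0]
gripper_width: 0.475
finger_force: 40.0
```

Request:
play_rows(fingers=[1,1,1,1], delta_pos=[[0,0,-3],[0,0,-2],[0,0,-1.5],[0,0,0]], roll=[0,0,0,0])

```text
time: 6.75
position: [502.5, 324.0, 42.8]
orientation: [[0.08, 0.997, 0.001], [0.997, -0.08, 0.0], [0.0, 0.001, -1.0]]
force: [-0.7, -2.1, 1.3]
gripper_width: 0.475
finger_force: 40.0
```

Request:
play_rows(fingers=[0.3,0,0,0,0,0,0,0], delta_pos=[[0,0,0],[0,0,0],[0,0,0],[0,0,15],[0,0,35],[0,0,40],[0,0,40],[0,0,20]], roll=[0,0,0,0,0,0,0,0])

```text
time: 7.55
position: [503.1, 325.2, 197.3]
orientation: [[0.08, 0.997, 0.004], [0.997, -0.08, 0.003], [0.004, 0.004, -1.0]]
force: [0.1, 0.3, -0.1]
gripper_width: 1.003
finger_force: 0.0
```

Request:
play_rows(fingers=[0,0,0,0,0,0,0,0,0,0,0,0,0,0,0,0,0,0,0,0], delta_pos=[[0,-20,10],[-4,-33,10],[-4,-34,10],[-4,-34,10],[-4,-34,0],[-4,-34,0],[-4,-34,0],[-4,-34,0],[-4,-34,0],[-4,-34,0],[-4,-34,0],[-4,-34,0],[-4,-34,0],[-4,-34,0],[-4,-34,0],[-4,-34,0],[-4,-34,0],[-4,-33,0],[0,-15,0],[0,0,0]], roll=[0,0,-0.09,-0.09,-0.09,-0.09,-0.09,-0.09,-0.09,-0.09,-0.09,-0.09,-0.09,-0.09,-0.09,-0.09,-0.09,-0.065,0,0])

```text
time: 9.55
position: [434.0, -288.9, 232.9]
orientation: [[0.997, 0.074, 0.001], [0.074, -0.997, -0.001], [0.001, 0.001, -1.0]]
force: [0.3, 0.7, 0.7]
gripper_width: 1.003
finger_force: 0.0
```

Run:
```python
from h import *
s=snap('t1','top');s=snap('w3');print(s['time'],s['position'],np.arctan2(s['orientation'][1,0],s['orientation'][0,0]),s['joint_pos'].round(2))
```

```text
9.6 [ 434.45737798 -286.94767303  232.70402527] 0.07636256138101553 [ 0.49  0.28 -0.01  1.84  0.    1.02 -1.02]
```

View pics/w3.png

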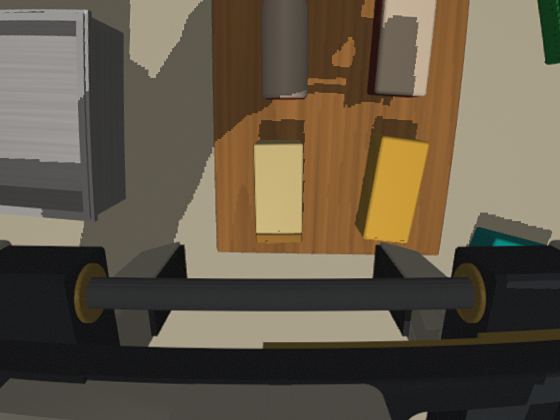

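w3: hard cheese at (279,190) is lined up with the gripper. Cheddar at (396,190) looks turned compared with before, so it was probably knocked. I'll measure both here.

```bash
cat >> h.py <<'E'
def quad(n,m,T,z,c):
    P=onz(m,T,c,z)[:,:2]
    print(n,P.mean(0).round(1),[round(float(np.linalg.norm(P[i]-P[i-1])),1) for i in range(4)],'ang',np.arctan2(*((P[1]+P[2]-P[0]-P[3])[::-1])).round(3))
E
python3 - <<'E'
from h import *
im,m,T=load('w3')
hsv=cv2.cvtColor(im,cv2.COLOR_BGR2HSV)
# corners ordered near-left, far-left, far-right, near-right (length = first->second)
quad('hard',m,T,60,[(257,235),(254,145),(302,143),(301,235)])
quad('ched',m,T,54,[(365,235),(384,137),(428,143),(407,241)])
mk=cv2.inRange(hsv,(17,165,110),(26,255,255));mk[255:]=0
print(rect(mk>0,m,T,54,(396,190)))
E
```

```text
hard [ 435.2 -285.9] [41.6, 84.1, 42.4, 85.9] ang 0.086
ched [ 442.7 -395.9] [42.5, 94.1, 41.5, 95.5] ang -0.043
(((441.8775634765625, -395.2187805175781), (45.668861389160156, 99.8963394165039), 87.52543640136719), array([ 363,  136,   66,  108, 4907], dtype=int32))
```

Request:
play_rows(grip_force=30, fingers=[0,0,0,0,0,0,0,0,1,1,1,1,1,1], delta_pos=[[-2,0,-15],[0,0,-35],[0,0,-40],[0,0,-40],[0,0,-30],[0,0,-20],[0,0,-9],[0,0,0],[0,0,0],[0,0,0],[0,0,0],[0,0,0],[0,0,0],[0,0,5]], roll=[0,0,0,0,0,0,0,0,0,0,0,0,0,0])

```text
time: 11.05
position: [431.9, -287.0, 48.1]
orientation: [[0.997, 0.076, -0.001], [0.076, -0.997, 0.0], [-0.001, -0.0, -1.0]]
force: [0.2, 0.2, -0.1]
gripper_width: 0.525
finger_force: 0.0
```

Request:
play_rows(fingers=[1,1,1,1,1,1,1,1,1], delta_pos=[[0,0,-4],[0,0,0],[0,0,0],[0,0,10],[0,0,25],[0,0,35],[0,0,35],[0,0,20],[0,0,0]], roll=[0,0,0,0,0,0,0,0,0])

```text
time: 11.95
position: [433.6, -288.0, 172.2]
orientation: [[0.997, 0.075, 0.005], [0.075, -0.997, -0.003], [0.004, 0.003, -1.0]]
force: [0.2, -0.4, -1.6]
gripper_width: 0.479
finger_force: 30.0
```

Request:
play_rows(fingers=[1,1,1,1,1,1,1,1,1,1,1,1,1,1,1], delta_pos=[[0,15,0],[2,25,0],[2,27,0],[2,27,0],[2,27,0],[2,27,0],[2,27,0],[2,27,0],[2,27,0],[2,27,0],[2,27,0],[2,27,0],[0,22,0],[0,15,0],[0,0,0]], roll=[0.1,0.11,0.11,0.11,0.11,0.11,0.11,0.11,0.11,0.11,0.11,0.11,0.11,0.075,0])

```text
time: 13.45
position: [453.4, 61.9, 168.3]
orientation: [[-0.005, 1.0, -0.002], [1.0, 0.005, 0.001], [0.001, -0.002, -1.0]]
force: [-0.2, -1.4, -2.8]
gripper_width: 0.475
finger_force: 30.0
```

Request:
play_rows(fingers=[1,1,1,1,1,1,1,1,1], delta_pos=[[2,-3,-10],[0,0,-30],[0,0,-30],[0,0,-25],[0,0,-15],[0,0,-10],[0,0,-6],[0,0,-2],[0,0,0]], roll=[0,0,0,0,0,0,0,0,0])

```text
time: 14.35
position: [456.5, 56.6, 41.4]
orientation: [[0.001, 1.0, 0.0], [1.0, -0.001, -0.0], [-0.0, 0.0, -1.0]]
force: [0.9, -0.4, -1.4]
gripper_width: 0.479
finger_force: 30.0
```

Request:
play_rows(fingers=[1,1,0.46,0.46,0.46,0.46,0.46,0.46,0.46], delta_pos=[[0,0,-2],[0,0,-1.5],[0,0,0],[0,0,0],[0,0,0],[0,0,10],[0,0,20],[0,0,20],[0,0,10]], roll=[0,0,0,0,0,0,0,0,0])

```text
time: 15.25
position: [456.9, 57.1, 99.6]
orientation: [[0.0, 1.0, 0.002], [1.0, -0.0, 0.0], [0.0, 0.002, -1.0]]
force: [0.0, -0.7, -0.3]
gripper_width: 0.544
finger_force: 0.0
```

Request:
play_rows(fingers=[1,1,1,1,1,1,1,1,1,1], delta_pos=[[20,0,0],[27,0,0],[0,0,0],[0,0,0],[0,0,0],[0,0,0],[0,0,-20],[0,0,-25],[0,0,-15],[0,0,0]], roll=[0,0,0,0,0,0,0,0,0,0])

```text
time: 16.25
position: [501.3, 56.6, 36.1]
orientation: [[-0.0, 1.0, -0.004], [1.0, 0.0, -0.001], [-0.001, -0.004, -1.0]]
force: [0.5, -0.1, -1.1]
gripper_width: 0.005
finger_force: 0.0
```

Request:
play_rows(fingers=[1,1,1,1,1,1,1,1], delta_pos=[[-5,0,0],[-6,0,0],[-6,0,0],[-5,0,0],[-4,0,0],[-3,0,0],[0,0,0],[0,0,0]], roll=[0,0,0,0,0,0,0,0])

```text
time: 17.05
position: [474.0, 56.8, 37.7]
orientation: [[-0.0, 1.0, -0.0], [1.0, 0.0, -0.0], [-0.0, -0.0, -1.0]]
force: [1.7, -0.2, 1.3]
gripper_width: 0.002
finger_force: 0.7
```

Request:
play_rows(fingers=[0.5,0,0,0,0,0,0,0,0], delta_pos=[[3,0,10],[0,0,30],[0,-10,40],[0,-25,40],[0,-30,40],[0,-30,30],[0,-15,20],[0,0,0],[0,0,0]], roll=[0,0,0,0,0,0,0,0,0])

```text
time: 17.95
position: [476.9, -53.0, 247.9]
orientation: [[0.001, 1.0, -0.0], [1.0, -0.001, 0.0], [0.0, -0.0, -1.0]]
force: [-0.5, -0.0, -0.3]
gripper_width: 0.735
finger_force: 0.0
```

Run:
```python
from h import *
s=snap('w4');print(s['time'],s['position'])
```

```text
17.95 [476.87187823 -52.99041637 247.8559042 ]
```

View pics/w4.png

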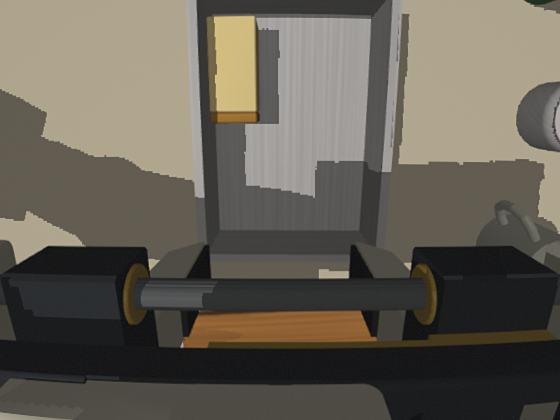

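w4: the hard cheese lies straight at (233,65), by the box's left wall and near its far end.

Run:
```python
from h import *
im,m,T=load('w4')
print(onz(m,T,[(195,190),(205,190),(204,255),(206,240),(380,255)],78).round(1).tolist())
print(onz(m,T,[(391,170),(383,170)],78).round(1).tolist())
P=onz(m,T,[(210,114),(208,16),(255,16),(258,112)],54);quad('hard',m,T,54,[(210,114),(208,16),(255,16),(258,112)]);print(P.round(1).tolist())
print(onz(m,T,[(218,231),(363,231),(368,17)],6).round(1).tolist())
```

```text
[[399.6, -50.2, 78.0], [408.7, -50.2, 78.0], [404.1, -113.6, 78.0], [406.9, -98.3, 78.0], [572.6, -113.9, 78.0]]
[[576.4, -31.9, 78.0], [569.1, -31.9, 78.0]]
hard [434.1  59.6] [44.6, 85.2, 41.6, 83.2] ang 1.572
[[411.9, 16.8, 54.0], [413.3, 102.0, 54.0], [454.9, 101.4, 54.0], [456.5, 18.3, 54.0]]
[[405.5, -114.0, 6.0], [572.6, -114.3, 6.0], [566.0, 113.4, 6.0]]
```

Request:
play_rows(fingers=[0,0,0,0,0,0,0,0,0,0,0,0,0,0], delta_pos=[[-2,-15,0],[-3,-28,0],[-3,-30,0],[-3,-30,0],[-3,-30,0],[-3,-30,0],[-3,-30,0],[-3,-30,0],[-3,-30,0],[-3,-30,0],[-3,-30,0],[-3,-20,0],[-3,-9,0],[0,0,0]], roll=[-0.1,-0.126,-0.126,-0.126,-0.126,-0.126,-0.126,-0.126,-0.126,-0.126,-0.126,-0.126,-0.125,0])

```text
time: 19.4
position: [438.7, -395.1, 246.0]
orientation: [[0.999, -0.043, -0.003], [-0.043, -0.999, 0.001], [-0.003, -0.001, -1.0]]
force: [-1.0, 0.6, -0.3]
gripper_width: 0.997
finger_force: 0.0
```

Request:
play_rows(fingers=[0,0,0,0,0,0,0,0,1,1,1,1,1,1,1,1], delta_pos=[[2,0,-20],[0,0,-40],[0,0,-40],[0,0,-40],[0,0,-30],[0,0,-20],[0,0,-11],[0,0,0],[0,0,0],[0,0,0],[0,0,0],[0,0,0],[0,0,0],[0,0,0],[0,0,0],[0,0,5]], roll=[0,0,0,0,0,0,0,0,0,0,0,0,0,0,0,0])

```text
time: 21.0
position: [440.8, -394.8, 51.3]
orientation: [[0.999, -0.04, -0.001], [-0.04, -0.999, 0.001], [-0.001, -0.001, -1.0]]
force: [0.3, -0.0, -0.9]
gripper_width: 0.499
finger_force: 30.0
```

Request:
play_rows(fingers=[1,1,1,1,1,1,1,1,1,1,1,1,1,1,1,1,1,1,1,1], delta_pos=[[0,0,15],[0,0,30],[0,0,35],[0,0,30],[0,10,10],[1,25,0],[1,27,0],[1,27,0],[2,27,0],[2,27,0],[2,27,0],[2,27,0],[2,27,0],[1,27,0],[1,27,0],[0,25,0],[0,20,0],[0,13,0],[0,3,0],[0,0,0]], roll=[0,0,0,0,0.1,0.12,0.12,0.12,0.12,0.12,0.12,0.12,0.12,0.12,0.12,0.12,0.12,0.071,0,0])

```text
time: 23.0
position: [456.2, -56.2, 171.8]
orientation: [[0.002, 1.0, -0.0], [1.0, -0.002, -0.0], [-0.0, -0.0, -1.0]]
force: [-0.6, -0.8, -1.9]
gripper_width: 0.497
finger_force: 30.0
```

Request:
play_rows(fingers=[1,1,1,1,1,1,1,1,1,1], delta_pos=[[0,0,-20],[0,0,-30],[0,0,-30],[0,0,-25],[0,0,-13],[0,0,-7],[0,0,-4],[0,0,-2],[0,0,0],[0,0,0]], roll=[0,0,0,0,0,0,0,0,0,0])

```text
time: 24.0
position: [456.7, -56.3, 41.3]
orientation: [[0.0, 1.0, 0.001], [1.0, -0.0, -0.0], [-0.0, 0.001, -1.0]]
force: [-0.1, -0.1, -1.7]
gripper_width: 0.5
finger_force: 30.0
```

Request:
play_rows(fingers=[0.45,0.45,0.45,0.45,0.45,0.45,0.45], delta_pos=[[0,0,0],[0,0,0],[0,0,0],[0,0,10],[0,0,20],[0,0,20],[0,0,10]], roll=[0,0,0,0,0,0,0])

```text
time: 24.7
position: [457.0, -56.1, 102.7]
orientation: [[0.0, 1.0, 0.002], [1.0, -0.0, -0.0], [-0.0, 0.002, -1.0]]
force: [0.6, -0.3, -0.0]
gripper_width: 0.549
finger_force: 0.0
```

Request:
play_rows(fingers=[1,1,1,1,1,1,1,1,1,1,1], delta_pos=[[20,0,0],[27,0,0],[0,0,0],[0,0,0],[0,0,0],[0,0,0],[0,0,-10],[0,0,-20],[0,0,-20],[0,0,-12],[0,0,0]], roll=[0,0,0,0,0,0,0,0,0,0,0])

```text
time: 25.8
position: [501.8, -56.1, 37.0]
orientation: [[-0.0, 1.0, -0.003], [1.0, 0.0, 0.0], [0.0, -0.003, -1.0]]
force: [-0.4, -0.7, -0.3]
gripper_width: 0.004
finger_force: 0.0
```

Request:
play_rows(fingers=[1,1,1,1,1,1,1,1], delta_pos=[[-5,0,0],[-6,0,0],[-6,0,0],[-5,0,0],[-3,0,0],[-2,0,0],[0,0,0],[0,0,0]], roll=[0,0,0,0,0,0,0,0])

```text
time: 26.6
position: [476.0, -56.2, 38.7]
orientation: [[0.0, 1.0, -0.0], [1.0, -0.0, -0.0], [-0.0, -0.0, -1.0]]
force: [0.2, -0.7, 0.6]
gripper_width: 0.001
finger_force: 0.0
```

Request:
play_rows(fingers=[1,0.5,0,0,0,0,0,0,0,0,0,0,0,0,0,0,0,0], delta_pos=[[3,0,10],[0,0,30],[0,0,40],[0,0,40],[5,-10,40],[8,-19,30],[8,-19,0],[8,-19,0],[8,-19,0],[8,-19,0],[8,-19,0],[8,-19,0],[8,-19,0],[8,-19,0],[8,-19,0],[8,-19,0],[0,-6,0],[0,0,0]], roll=[0,0,0,0,-0.1,-0.12,-0.12,-0.12,-0.12,-0.12,-0.12,-0.12,-0.12,-0.12,-0.12,-0.12,-0.095,0])

```text
time: 28.4
position: [572.1, -282.2, 229.0]
orientation: [[0.999, 0.053, -0.0], [0.053, -0.999, 0.0], [-0.0, -0.0, -1.0]]
force: [-0.3, 0.6, -0.6]
gripper_width: 0.996
finger_force: 0.0
```

Run:
```python
from h import *
s=snap('w5');print(s['time'],s['position'],np.arctan2(s['orientation'][1,0],s['orientation'][0,0]))
```

```text
28.4 [ 572.08796403 -282.15728456  228.98982381] 0.052971950071865614
```

View pics/w5.png

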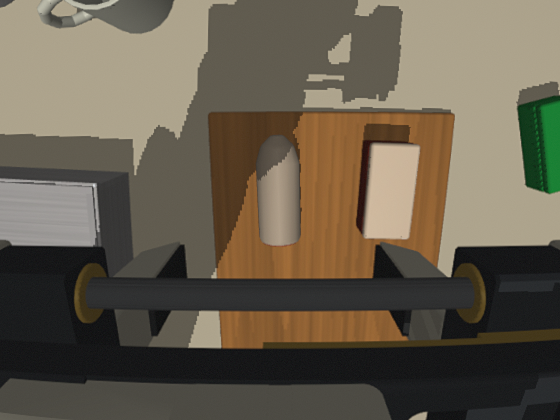

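w5: salami at (279,190) and bacon at (388,190) are still in place.

Request:
play_rows(fingers=[0,0,0,0,0,0,0,0,1,1,1,1,1,1,1,1], delta_pos=[[-2,0,-15],[0,0,-35],[0,0,-40],[0,0,-40],[0,0,-30],[0,0,-15],[0,0,-10],[0,0,0],[0,0,0],[0,0,0],[0,0,0],[0,0,0],[0,0,0],[0,0,0],[0,0,0],[0,0,5]], roll=[0,0,0,0,0,0,0,0,0,0,0,0,0,0,0,0])

```text
time: 30.05
position: [569.6, -280.9, 48.1]
orientation: [[0.998, 0.056, -0.002], [0.056, -0.998, 0.001], [-0.002, -0.001, -1.0]]
force: [0.1, 0.2, -1.7]
gripper_width: 0.46
finger_force: 29.8
```

Request:
play_rows(fingers=[1,1,1,1,1,1,1,1,1,1,1,1,1,1,1,1,1,1,1,1], delta_pos=[[0,0,15],[0,0,30],[0,0,35],[0,0,30],[0,10,10],[-2,25,0],[-4,27,0],[-4,27,0],[-4,27,0],[-4,27,0],[-4,27,0],[-4,27,0],[-4,27,0],[-4,27,0],[-4,27,0],[-4,25,0],[-4,20,0],[-4,12,0],[0,3,0],[0,0,0]], roll=[0,0,0,0,0.1,0.115,0.115,0.115,0.115,0.115,0.115,0.115,0.115,0.115,0.115,0.115,0.115,0.035,0,0])

```text
time: 32.05
position: [520.5, 56.4, 169.1]
orientation: [[0.003, 1.0, 0.001], [1.0, -0.003, -0.001], [-0.001, 0.001, -1.0]]
force: [0.8, -0.8, -2.1]
gripper_width: 0.458
finger_force: 29.8
```

Request:
play_rows(fingers=[1,1,1,1,1,1,1,1,1,1], delta_pos=[[0,0,-20],[0,0,-30],[0,0,-30],[0,0,-25],[0,0,-13],[0,0,-7],[0,0,-4],[0,0,-1],[0,0,0],[0,0,0]], roll=[0,0,0,0,0,0,0,0,0,0])

```text
time: 33.05
position: [520.8, 56.9, 39.5]
orientation: [[0.0, 1.0, 0.001], [1.0, -0.0, 0.0], [0.0, 0.001, -1.0]]
force: [-0.2, -0.6, -2.0]
gripper_width: 0.458
finger_force: 29.8
```

Request:
play_rows(fingers=[0.45,0.45,0.45,0.45,0.45,0.45,0.45,0.45,0.45], delta_pos=[[0,0,0],[0,0,0],[0,0,0],[0,0,10],[0,0,25],[0,0,40],[0,-20,40],[0,-30,40],[0,-30,30]], roll=[0,0,0,0,0,0,0,0,0])

```text
time: 33.95
position: [520.6, -23.3, 227.2]
orientation: [[-0.002, 1.0, 0.003], [1.0, 0.002, 0.0], [0.0, 0.003, -1.0]]
force: [0.1, -0.2, 0.1]
gripper_width: 0.553
finger_force: 0.0
```

Request:
play_rows(fingers=[0,0,0,0,0,0,0,0,0,0,0,0,0,0,0,0], delta_pos=[[4,-25,0],[4,-28,0],[4,-28,0],[4,-28,0],[4,-28,0],[4,-28,0],[4,-28,0],[4,-28,0],[4,-28,0],[4,-28,0],[4,-28,0],[4,-28,0],[4,-20,0],[2,-10,0],[0,0,0],[0,0,0]], roll=[-0.08,-0.12,-0.12,-0.12,-0.12,-0.12,-0.12,-0.12,-0.12,-0.12,-0.12,-0.12,-0.12,-0.025,0,0])

```text
time: 35.55
position: [574.4, -384.8, 223.5]
orientation: [[1.0, 0.029, -0.0], [0.029, -1.0, 0.001], [-0.0, -0.001, -1.0]]
force: [1.5, 0.5, 1.1]
gripper_width: 1.003
finger_force: 0.0
```

Quick check that the bacon is still where it was before descending.

Run:
```python
from h import *
s=snap('w6');im,m,T=load('w6');hsv=cv2.cvtColor(cv2.medianBlur(im,3),cv2.COLOR_BGR2HSV)
mk=(hsv[...,1]<90)&(hsv[...,2]>70);mk[245:]=0
px=proj(m,T,[[575.5,-386.4,52]])[0].astype(int);print(s['position'].round(1),px,hsv[px[1],px[0]]);print(rect(mk,m,T,52,tuple(px.tolist())))
```

```text
[ 574.4 -384.8  223.5] [281 190] [ 16  57 206]
(((576.4835815429688, -386.56549072265625), (91.05441284179688, 44.96584701538086), 1.6327601671218872), array([ 257,  139,   51,   99, 4886], dtype=int32))
```

Request:
play_rows(fingers=[0,0,0,0,0,0,0,0,1,1,1,1,1,1,1,1], delta_pos=[[2,-2,-15],[0,0,-35],[0,0,-40],[0,0,-40],[0,0,-28],[0,0,-14],[0,0,-8],[0,0,0],[0,0,0],[0,0,0],[0,0,0],[0,0,0],[0,0,0],[0,0,0],[0,0,0],[0,0,5]], roll=[0,0,0,0,0,0,0,0,0,0,0,0,0,0,0,0])

```text
time: 37.2
position: [575.6, -387.8, 48.0]
orientation: [[1.0, 0.026, -0.002], [0.026, -1.0, 0.001], [-0.002, -0.001, -1.0]]
force: [0.0, -0.7, -3.3]
gripper_width: 0.501
finger_force: 30.0
```

Request:
play_rows(fingers=[1,1,1,1,1,1,1,1,1,1,1,1,1,1,1,1,1,1,1,1], delta_pos=[[0,0,15],[0,0,30],[0,0,35],[0,0,30],[0,10,10],[-2,25,0],[-4,27,0],[-4,27,0],[-5,27,0],[-5,27,0],[-5,27,0],[-5,27,0],[-5,27,0],[-5,27,0],[-5,27,0],[-4,25,0],[-4,20,0],[-3,9,0],[0,0,0],[0,0,0]], roll=[0,0,0,0,0.1,0.115,0.115,0.115,0.115,0.115,0.115,0.115,0.115,0.115,0.115,0.115,0.115,0.062,0,0])

```text
time: 39.2
position: [520.6, -56.9, 169.5]
orientation: [[0.006, 1.0, 0.001], [1.0, -0.006, -0.001], [-0.001, 0.001, -1.0]]
force: [0.8, 0.1, -1.3]
gripper_width: 0.495
finger_force: 30.0
```

Request:
play_rows(fingers=[1,1,1,1,1,1,1,1,1,1], delta_pos=[[-4,-1,-20],[0,0,-30],[0,0,-30],[0,0,-25],[0,0,-13],[0,0,-7],[0,0,-4],[0,0,-1],[0,0,0],[0,0,0]], roll=[0.006,0,0,0,0,0,0,0,0,0])

```text
time: 40.2
position: [516.8, -57.2, 39.5]
orientation: [[-0.003, 1.0, 0.001], [1.0, 0.003, -0.0], [-0.0, 0.001, -1.0]]
force: [0.2, 0.5, -1.3]
gripper_width: 0.499
finger_force: 30.0
```

Request:
play_rows(fingers=[0.43,0.43,0.43,0.43,0.43,0.43,0.2,0,0,0], delta_pos=[[0,0,0],[0,0,0],[0,0,0],[0,0,10],[0,0,25],[0,0,40],[-10,10,40],[-10,10,40],[-10,10,40],[0,0,0]], roll=[0,0,0,0,0,0,0,0,0,0])

```text
time: 41.2
position: [487.8, -24.9, 239.5]
orientation: [[-0.005, 1.0, 0.009], [1.0, 0.005, -0.0], [-0.0, 0.009, -1.0]]
force: [0.9, 0.2, 0.0]
gripper_width: 0.868
finger_force: 0.0
```

Run:
```python
from h import *
s=snap('w7');snap('t2','top');print(s['time'],s['position'])
a=cv2.imread('pics/w7.png');b=cv2.resize(cv2.imread('pics/t2.png')[140:280,120:400],None,fx=2,fy=2)
c=np.zeros((580,560,3),np.uint8);c[:300]=a[:300];c[300:]=b;cv2.imwrite('pics/c3.png',c)
```

```text
41.2 [487.82165491 -24.85836906 239.54180734]
```

View pics/c3.png

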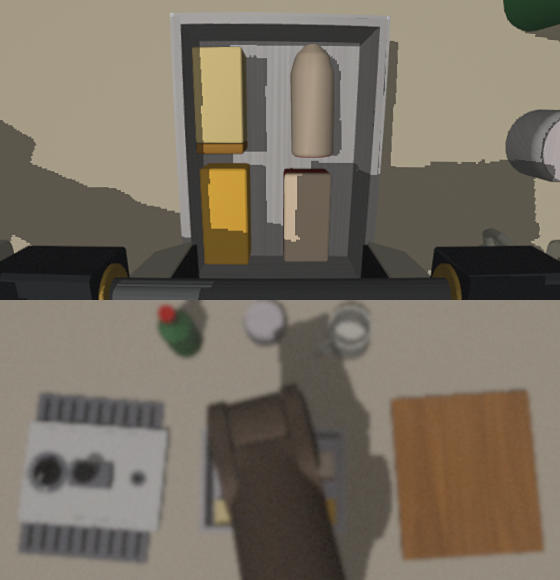

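c3: all four pieces lie flat in the box, and the lid is on the mat. Next I measure the box rim and fly to the lid.

Run:
```python
from h import *
im,m,T=load('w7')
print(onz(m,T,[(171,15),(389,17),(180.5,230),(379,200)],78).round(1).tolist())
g=cv2.cvtColor(im,cv2.COLOR_BGR2GRAY)
print(im[100,168:200].tolist()[::3],g[100,165:200].tolist(),g[100,365:395].tolist(),g[8:30,280].tolist())
```

```text
[[401.2, 122.6, 78.0], [575.9, 122.4, 78.0], [398.7, -57.9, 78.0], [577.6, -29.2, 78.0]]
[[134, 155, 165], [133, 155, 165], [161, 163, 166], [154, 156, 159], [153, 156, 158], [121, 123, 125], [48, 49, 50], [49, 50, 51], [52, 51, 51], [63, 94, 106], [65, 95, 105]] [156, 156, 156, 156, 156, 157, 155, 157, 159, 164, 163, 159, 157, 157, 157, 156, 158, 162, 123, 53, 47, 49, 51, 52, 50, 51, 51, 51, 52, 86, 94, 96, 96, 95, 96] [79, 80, 80, 78, 78, 79, 79, 79, 75, 77, 111, 143, 145, 144, 142, 143, 143, 146, 150, 153, 121, 89, 86, 88, 88, 88, 87, 88, 87, 85] [156, 156, 156, 155, 157, 160, 161, 160, 158, 157, 157, 158, 158, 159, 162, 128, 69, 45, 51, 53, 53, 50]
```

Request:
play_rows(fingers=[0,0,0,0,0,0,0,0,0,0,0,0], delta_pos=[[0,20,10],[2,33,10],[2,34,10],[2,34,10],[2,34,10],[2,34,0],[2,34,0],[2,34,0],[1,34,0],[0,18,0],[0,0,0],[0,0,0]], roll=[0,-0.01,-0.01,-0.01,-0.01,-0.01,-0.01,-0.01,-0.01,0,0,0])

```text
time: 42.5
position: [501.1, 281.1, 282.4]
orientation: [[0.077, 0.997, -0.002], [0.997, -0.077, -0.001], [-0.002, -0.002, -1.0]]
force: [0.1, -0.5, -0.1]
gripper_width: 0.996
finger_force: 0.0
```

Run:
```python
from h import *
s=snap('w8');im,m,T=load('w8');print(s['time'],s['position'],np.arctan2(s['orientation'][1,0],s['orientation'][0,0]))
hsv=cv2.cvtColor(cv2.medianBlur(im,3),cv2.COLOR_BGR2HSV)
mk=(hsv[...,1]<28)&(hsv[...,2]>75)
px=proj(m,T,[[440,324,23]])[0].astype(int);print(px,hsv[px[1],px[0]]);print(rect(mk,m,T,23,tuple(px.tolist())))
```

```text
42.5 [501.08906453 281.11978985 282.35971594] 1.4940936704872385
[223 142] [ 23  14 160]
(((477.1288757324219, 325.85296630859375), (246.65943908691406, 230.31130981445312), 85.62671661376953), array([  150,    21,   214,   221, 38457], dtype=int32))
```

View pics/w8.png

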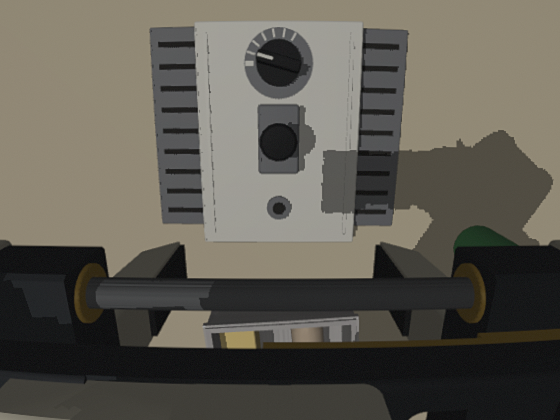

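w8: the lid is straight at (279,132) on the mat, with its knob at (279,142) and corners near (195,24), (363,24), (353,240) and (206,241).

Run:
```python
from h import *
im,m,T=load('w8')
quad('lid',m,T,23,[(206,241),(195,24),(363,24),(353,240)])
print(onz(m,T,[(279,142)],79.5).round(1),onz(m,T,[(279.5,62)],48).round(1),onz(m,T,[(279,208)],27).round(1))
```

```text
lid [503.  322.7] [178.6, 243.7, 178.0, 242.3] ang 1.496
[[502.9 323.6  79.5]] [[509.4 401.   48. ]] [[496.6 243.5  27. ]]
```

Request:
play_rows(grip_force=40, fingers=[0,0,0,0,0,0,0,0,0,0,0,0,0], delta_pos=[[0,10,-10],[0,16,-25],[1,15,-30],[0,2,-35],[0,0,-35],[0,0,-35],[0,0,-30],[0,0,-20],[0,0,-12],[0,0,-5],[0,0,0],[0,0,0],[0,0,0]], roll=[0,0,0,0,0,0,0,0,0,0,0,0,0])

```text
time: 43.85
position: [502.9, 325.3, 47.9]
orientation: [[0.077, 0.997, 0.002], [0.997, -0.077, 0.001], [0.001, 0.002, -1.0]]
force: [-0.3, 0.5, -0.1]
gripper_width: 1.0
finger_force: 0.0
```

Request:
play_rows(fingers=[0,0,1,1,1,1,1,1,1,1,1,1,1,1], delta_pos=[[0,-1.5,-4],[0,0,0],[0,0,0],[0,0,0],[0,0,0],[0,0,0],[0,0,0],[0,0,0],[0,0,5],[0,0,20],[0,0,35],[0,0,40],[0,0,35],[0,0,0]], roll=[0,0,0,0,0,0,0,0,0,0,0,0,0,0])

```text
time: 45.25
position: [503.8, 325.4, 182.8]
orientation: [[0.077, 0.997, 0.006], [0.997, -0.077, 0.005], [0.005, 0.006, -1.0]]
force: [0.2, 2.0, -4.8]
gripper_width: 0.475
finger_force: 40.0
```

Request:
play_rows(fingers=[1,1,1,1,1,1,1,1,1,1,1,1,1], delta_pos=[[0,-15,0],[-1,-28,0],[-2,-32,0],[-2,-34,0],[-2,-34,0],[-2,-34,0],[-2,-34,0],[-2,-34,0],[-1,-34,0],[-1,-27,0],[0,-15,0],[0,0,0],[0,0,0]], roll=[0,0,0,0.02,0.02,0.02,0.017,0,0,0,0,0,0])

```text
time: 46.55
position: [486.2, 1.9, 176.6]
orientation: [[0.001, 1.0, -0.002], [1.0, -0.001, 0.0], [0.0, -0.002, -1.0]]
force: [0.4, 0.6, -4.6]
gripper_width: 0.478
finger_force: 40.0
```

Request:
play_rows(fingers=[1,1,1,1,1,1], delta_pos=[[2,1,-10],[0,0,-20],[0,0,-15],[0,0,-7],[0,0,0],[0,0,0]], roll=[0,0,0,0,0,0])

```text
time: 47.15
position: [489.4, 4.0, 125.9]
orientation: [[-0.001, 1.0, 0.0], [1.0, 0.001, 0.0], [0.0, 0.0, -1.0]]
force: [1.1, -1.1, -4.1]
gripper_width: 0.474
finger_force: 40.0
```

Request:
play_rows(fingers=[1,1,1,1,1,1,1], delta_pos=[[-1,-1,-5],[0,0,-4],[0,0,-4],[0,0,-3],[0,0,-2],[0,0,0],[0,0,0]], roll=[0,0,0,0,0,0,0])

```text
time: 47.85
position: [488.3, 2.3, 107.7]
orientation: [[0.0, 1.0, 0.0], [1.0, -0.0, 0.0], [0.0, 0.0, -1.0]]
force: [-0.4, -0.9, -3.6]
gripper_width: 0.477
finger_force: 40.0
```

Request:
play_rows(fingers=[1,1,1,1], delta_pos=[[0,0,-1],[0,0,-1],[0,0,-0.5],[0,0,0]], roll=[0,0,0,0])

```text
time: 48.25
position: [488.3, 2.4, 107.5]
orientation: [[0.0, 1.0, 0.001], [1.0, -0.0, -0.002], [-0.002, 0.001, -1.0]]
force: [-12.2, -2.4, 33.3]
gripper_width: 0.478
finger_force: 40.0
```

Request:
play_rows(fingers=[1,0.3,0,0,0,0,0,0,0,0,0], delta_pos=[[0,0,2],[0,0,0],[0,0,0],[0,0,0],[0,0,15],[0,0,35],[0,-10,40],[0,-10,40],[0,-7,40],[0,0,20],[0,0,0]], roll=[0,0,0,0,0,0,0,0,0,0,0])

```text
time: 49.35
position: [489.9, -24.6, 300.1]
orientation: [[0.001, 1.0, 0.005], [1.0, -0.001, -0.0], [-0.0, 0.005, -1.0]]
force: [0.5, -0.5, -0.4]
gripper_width: 1.001
finger_force: 0.0
```

Run:
```python
from h import *
s=snap('w9');im,m,T=load('w9');print(s['time'],s['position'])
hsv=cv2.cvtColor(cv2.medianBlur(im,3),cv2.COLOR_BGR2HSV)
mk=(hsv[...,1]<28)&(hsv[...,2]>60)
print(rect(mk,m,T,86,(220,120)))
```

```text
49.35 [489.89241674 -24.61419081 300.14331055]
(((488.3747863769531, 2.883087158203125), (246.76226806640625, 180.25900268554688), 89.8419189453125), array([  182,    26,   191,   244, 38891], dtype=int32))
```

View pics/w9.png

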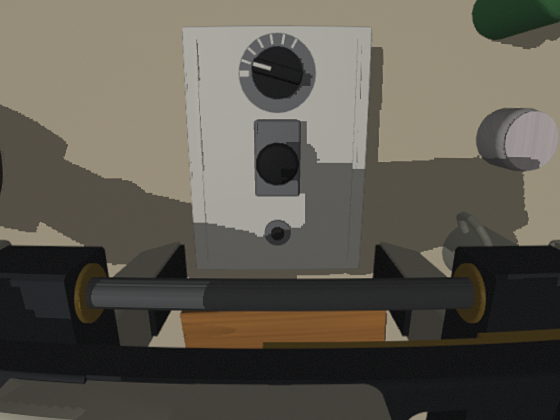

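w9: the lid is back in its original pose at (277,148), squarely home. The dial is at (277,72) with its white line around (262,66). Next I measure the dial angle.

Run:
```python
from h import *
im,m,T=load('w9');g=cv2.cvtColor(im,cv2.COLOR_BGR2GRAY)
ys,xs=np.mgrid[20:130,220:340];px=np.c_[xs.ravel(),ys.ravel()]
ax=np.array([488.3,82.6]);v=g[20:130,220:340].ravel()
P=onz(m,T,px,111)[:,:2]-ax; r=np.hypot(*P.T)
q=P[(r<22)&(v>110)];print(len(q),q.mean(0))
c,(_),a=cv2.minAreaRect(q.astype(np.float32));print(c,_,a)
vx=cv2.fitLine(q.astype(np.float32),2,0,.01,.01).ravel();print('line dir',vx, 'clockwise from -x:',np.arctan(-vx[1]/vx[0]), 'by centroid',np.arctan2(q[:,1].mean(),-q[:,0].mean()))
# dark bar at z=111
q=P[(r<26)&(v<25)];print('bar',len(q),cv2.minAreaRect(q.astype(np.float32)))
P=onz(m,T,px,86)[:,:2]-ax;r=np.hypot(*P.T)
mk=((r>25)&(r<33)&(v>190)).reshape(110,120).astype(np.uint8)
n,l,st,c=cv2.connectedComponentsWithStats(mk)
for i in range(1,n):
    if st[i,4]>3:
        w=onz(m,T,[c[i]+[220,20]],86)[0,:2]-ax;print('tick',c[i]+[220,20],st[i,4],np.hypot(*w).round(1),np.arctan2(w[1],-w[0]).round(3))
cv2.imwrite('pics/c4.png',cv2.resize(im[20:130,220:340],None,fx=5,fy=5,interpolation=cv2.INTER_CUBIC))
```

```text
65 [-13.68282093   4.13292724]
(-13.604327201843262, 4.0933074951171875) (3.0630009174346924, 15.216890335083008) 74.42086029052734
line dir [  0.9648891   -0.26265746 -13.682821     4.1329274 ] clockwise from -x: 0.26577535 by centroid 0.2933385539049132
bar 197 ((-2.3376731872558594, -8.028753280639648), (28.92853546142578, 44.3198356628418), 74.22015380859375)
```

View pics/c4.png

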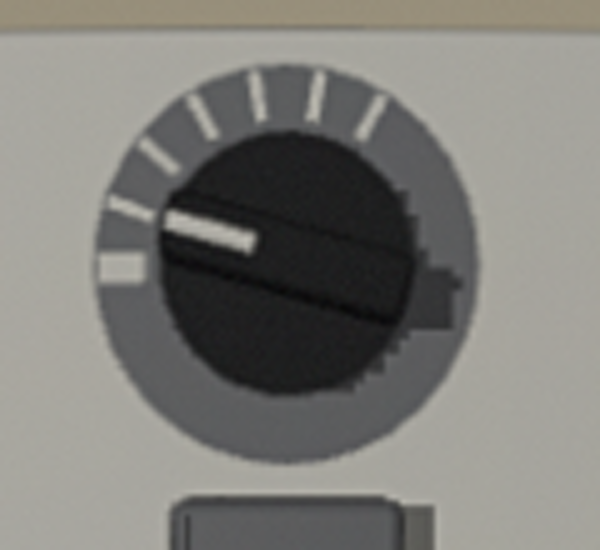

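c4: the dial pointer sits at about 0.27 rad, just short of the second tick, so it needs about 1.13 rad clockwise.

Request:
play_rows(grip_force=15, fingers=[0.3,0.6,0.6,0.6,0.6,0.6,0.6,0.6,0.6,0.6,0.6,0.6,0.6], delta_pos=[[-1.5,10,0],[0,20,0],[0,25,0],[0,25,-10],[0,20,-20],[0,7,-30],[0,0,-30],[0,0,-30],[0,0,-25],[0,0,-15],[0,0,0],[0,0,0],[0,0,0]], roll=[0.12,0.13,0.13,0.13,0.13,0.13,0.13,0.13,0.13,0.14,0,0,0])

```text
time: 50.7
position: [487.0, 82.7, 137.8]
orientation: [[-0.963, 0.27, 0.001], [0.27, 0.963, 0.0], [-0.001, 0.001, -1.0]]
force: [0.5, -0.0, 0.3]
gripper_width: 0.4
finger_force: 0.0
```

Request:
play_rows(fingers=[0.6,0.6,0.6,0.6,1,1,1,1,1,1], delta_pos=[[1,0,-10],[0,0,-10],[0,0,-5],[0,0,0],[0,0,0],[0,0,0],[0,0,0],[0,0,0],[0,0,0],[0,0,0]], roll=[0,0,0,0,0,0,0,0,0,0])

```text
time: 51.7
position: [487.9, 82.5, 112.4]
orientation: [[-0.964, 0.267, 0.0], [0.267, 0.964, 0.0], [-0.0, 0.0, -1.0]]
force: [-0.6, 0.3, 3.5]
gripper_width: 0.128
finger_force: 15.0
```

Request:
play_rows(fingers=[1,1,1,1,1,1,1,1,1,1,1,1,1,1,1,1,1], delta_pos=[[0,0,0],[0,0,0],[0,0,0],[0,0,0],[0,0,0],[0,0,0],[0,0,0],[0,0,0],[0,0,0],[0,0,0],[0,0,0],[0,0,0],[0,0,0],[0,0,0],[0,0,0],[0,0,0],[0,0,0]], roll=[-0.05,-0.08,-0.08,-0.08,-0.08,-0.08,-0.08,-0.08,-0.08,-0.08,-0.08,-0.08,-0.08,-0.08,-0.04,0,0])

```text
time: 53.4
position: [488.2, 82.8, 112.5]
orientation: [[-0.171, 0.985, 0.001], [0.985, 0.171, 0.001], [0.0, 0.001, -1.0]]
force: [2.3, 2.0, 1.4]
gripper_width: 0.134
finger_force: 15.0
```

Request:
play_rows(fingers=[0.7,0.6,0.6,0.6,0.6,0.6,0.6,0.6,0.6,0.6,1,1], delta_pos=[[0,0,0],[0,0,0],[0,0,5],[0,0,20],[0,0,35],[0,-20,40],[0,-30,40],[0,-30,40],[0,-27,10],[0,0,0],[0,0,0],[0,0,0]], roll=[0,0,0,0,0,-0.05,-0.06,-0.06,0,0,0,0])

```text
time: 54.6
position: [487.2, -23.7, 301.7]
orientation: [[-0.001, 1.0, -0.001], [1.0, 0.001, 0.0], [0.0, -0.001, -1.0]]
force: [0.4, 0.6, 0.2]
gripper_width: 0.273
finger_force: 0.0
```

```bash
cat > dial.py <<'E'
from h import *
import sys
n=sys.argv[1];s=snap(n);im,m,T=load(n);print(s['time'],s['position'])
hsv=cv2.cvtColor(cv2.medianBlur(im,3),cv2.COLOR_BGR2HSV)
print(rect((hsv[...,1]<28)&(hsv[...,2]>60),m,T,86,(220,120))[0])
g=cv2.cvtColor(im,cv2.COLOR_BGR2GRAY);a,b=20,130
ys,xs=np.mgrid[a:b,220:340];px=np.c_[xs.ravel(),ys.ravel()]
ax=np.array([488.3,82.6]);v=g[a:b,220:340].ravel()
P=onz(m,T,px,111)[:,:2]-ax; r=np.hypot(*P.T);q=P[(r<22)&(v>110)]
vx=cv2.fitLine(q.astype(np.float32),2,0,.01,.01).ravel();print(len(q),vx,'angle',np.arctan2(abs(vx[1]),-vx[0]*np.sign(vx[1])),'cent',np.arctan2(q[:,1].mean(),-q[:,0].mean()))
cv2.imwrite('pics/c_%s.png'%n,cv2.resize(im[20:260,170:390],None,fx=2.5,fy=2.5,interpolation=cv2.INTER_CUBIC))
E
python3 dial.py w10
```

```text
54.6 [487.19390146 -23.74083601 301.74713287]
((487.9165954589844, 2.2558517456054688), (247.2040557861328, 179.87452697753906), 89.96490478515625)
80 [ 3.4598799e-03  9.9999404e-01 -2.2409286e+00  1.4128146e+01] angle 1.5742562 cent 1.4134922921684032
```

Request:
play_rows(grip_force=30, fingers=[1,1,1,1,1,1,1,1,1], delta_pos=[[1,10,-10],[0,10,-25],[0,6,-35],[0,0,-30],[0,0,-18],[0,0,-10],[0,0,0],[0,0,0],[0,0,0]], roll=[0,0,0,0,0,0,0,0,0])

```text
time: 55.55
position: [489.4, 1.8, 175.2]
orientation: [[-0.0, 1.0, 0.002], [1.0, 0.0, 0.0], [0.0, 0.002, -1.0]]
force: [-0.2, 0.3, 0.0]
gripper_width: 0.004
finger_force: 0.0
```

Request:
play_rows(fingers=[1,1,1,1,1,1,1], delta_pos=[[0,0,-8],[0,0,-8],[0,0,-8],[0,0,-6],[0,0,-4],[0,0,0],[0,0,0]], roll=[0,0,0,0,0,0,0])

```text
time: 56.25
position: [489.4, 1.3, 140.6]
orientation: [[0.0, 1.0, 0.001], [1.0, -0.0, -0.0], [-0.0, 0.001, -1.0]]
force: [-2.4, -0.6, 12.2]
gripper_width: 0.005
finger_force: 5.9
```

Request:
play_rows(fingers=[1,1,1,1,1], delta_pos=[[0,0,-3],[0,0,-2],[0,0,-1],[0,0,0],[0,0,0]], roll=[0,0,0,0,0])

```text
time: 56.75
position: [489.5, 1.3, 135.4]
orientation: [[0.0, 1.0, 0.002], [1.0, -0.0, -0.001], [-0.001, 0.002, -1.0]]
force: [-4.4, -1.4, 20.9]
gripper_width: 0.005
finger_force: 10.3
```

Request:
play_rows(fingers=[1,1,1,1,1,1,1,1], delta_pos=[[0,0,8],[0,0,9],[0,0,9],[0,0,8],[0,0,0],[0,0,0],[0,0,0],[0,0,0]], roll=[0,0,0,0,0,0,0,0])

```text
time: 57.55
position: [488.4, 1.3, 167.7]
orientation: [[-0.0, 1.0, -0.001], [1.0, 0.0, 0.0], [0.0, -0.001, -1.0]]
force: [-0.3, -0.1, 0.5]
gripper_width: 0.001
finger_force: 0.0
```

Request:
play_rows(fingers=[1,1,1,1,1,1,1,1,1,1], delta_pos=[[0,0,-7],[0,0,-8],[0,0,-8],[0,0,-6],[0,0,-3],[0,0,-2],[0,0,0],[0,0,0],[0,0,0],[0,0,0]], roll=[0,0,0,0,0,0,0,0,0,0])

```text
time: 58.55
position: [489.3, 1.5, 135.3]
orientation: [[0.0, 1.0, 0.002], [1.0, -0.0, -0.001], [-0.001, 0.002, -1.0]]
force: [-6.1, -1.8, 24.1]
gripper_width: 0.003
finger_force: 11.9
```

Request:
play_rows(fingers=[1,1,1,1,1,1,1,1], delta_pos=[[0,0,8],[0,0,9],[0,0,9],[0,0,8],[0,0,0],[0,0,0],[0,0,0],[0,0,0]], roll=[0,0,0,0,0,0,0,0])

```text
time: 59.35
position: [488.4, 1.3, 167.7]
orientation: [[0.0, 1.0, -0.001], [1.0, -0.0, 0.0], [0.0, -0.001, -1.0]]
force: [-0.0, 0.0, -0.5]
gripper_width: 0.003
finger_force: 0.0
```

Request:
play_rows(fingers=[1,1,1,1,1,1,1,1,1,1], delta_pos=[[0,0,-7],[0,0,-8],[0,0,-8],[0,0,-6],[0,0,-3],[0,0,-2],[0,0,0],[0,0,0],[0,0,0],[0,0,0]], roll=[0,0,0,0,0,0,0,0,0,0])

```text
time: 60.35
position: [489.3, 1.5, 135.3]
orientation: [[0.0, 1.0, 0.002], [1.0, -0.0, -0.001], [-0.001, 0.002, -1.0]]
force: [-5.8, -1.3, 23.3]
gripper_width: 0.006
finger_force: 11.8
```

Request:
play_rows(fingers=[1,1,1,1,1,1,1,1,1,1,1,1,1], delta_pos=[[0,0,8],[0,0,9],[0,0,9],[0,0,8],[0,0,0],[0,0,0],[-1,-10,20],[0,-10,35],[0,-6,40],[0,0,30],[0,0,10],[0,0,0],[0,0,0]], roll=[0,0,0,0,0,0,0,0,0,0,0,0,0])

```text
time: 61.65
position: [487.1, -24.8, 301.7]
orientation: [[0.0, 1.0, -0.002], [1.0, -0.0, -0.0], [-0.0, -0.002, -1.0]]
force: [0.4, -0.1, -1.2]
gripper_width: 0.003
finger_force: 0.0
```

```bash
sed -i 's/(r<22)&(v>110)/(r<17)\&(v>90)/' dial.py; python3 dial.py w11
python3 - <<'E'
from h import *
a=cv2.imread('pics/c_w11.png')[:600]
cv2.imwrite('pics/c5.png',np.hstack([a[:600,:550], ]))
E
```

```text
61.65 [487.07714863 -24.77763609 301.70401661]
((487.93902587890625, 15.190017700195312), (222.0023956298828, 180.20050048828125), 89.74039459228516)
52 [ 0.13994014 -0.99016    -2.5156956  11.008607  ] angle 1.4303954 cent 1.34613327909123
```

View pics/c5.png

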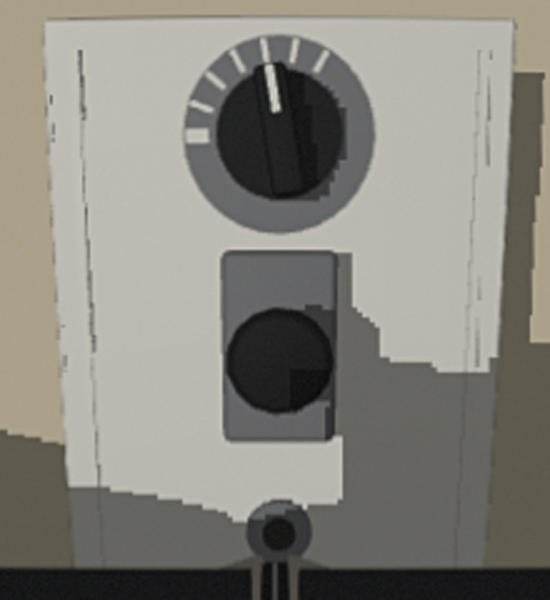

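c5: the lid is square, the knob is up at (280,360), and the pointer line at (270,88) lines up with the fifth tick at (264,50).

```bash
python3 -c "
from station import order
print(order.close_job())"
```

```text
the job is handed in; nothing more can be done
None
```

Job handed in: the cheddar, hard cheese, salami and bacon are in the box, the lid is squarely back on, the pump has had three full strokes, and the day dial is on its fifth mark; the mug, soap bottle and tin were not touched.

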